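# Check the pellet-press spindle with the 10 mm thread comb

## Task

Check that the pellet-press spindle lying in its cradle on the cabinet has a 10 mm thread: take the yellow-gripped 10 mm comb leaf from the rack in the drawer, lay its teeth on top of the thread lengthwise, feel it along until all the teeth drop fully home between the turns, and hold it there under light finger pressure, sitting flat and upright, for about a second and a half. Never bear hard on the thread with the teeth (stay below 20 N), then put the leaf back in the slot it came from, down on its shoulders, let go, and leave everything else where it is.

Things in the scene. Friction and masses are not known exactly. Their poses are not given: they have to be found in the camera images.
- leaf10: 10 mm thread comb, yellow grip, standing teeth down in its rack slot. Origin at the middle of the teeth's tips; y along the row of teeth, z up through the grip, x across its thickness. Steel blade 3 mm thick (x), 54 mm long (y), z = 0 to 24 mm; 5 teeth 10 mm apart on its lower edge (middle one at y = 0), 4.9 mm high, 4.3 mm wide at the tip, 4.7 mm at the root. Both ends alike. 48 to 78 g.
- grip (a point): Where to take leaf10, 49 mm above its tips on its centre line: plastic grip 14 mm thick (x), 46 mm long (y), reaching from 24 to 62 mm above the tips. Its lower edges stand out past the blade as shoulders. Axes as leaf10.
- leaf6: Bystander: 6 mm thread comb with a blue grip, in the rack's other slot. Same size and frame as leaf10, finer teeth.
- rack: Fixed light-wood rack in the drawer, 44 mm (x) by 170 mm (y), 36 mm high, origin at the centre of its underside. Two slots 7 mm wide (x), 60 mm long (y), 28 mm deep, centred at y = -42 and 42 mm; which leaf is in which changes. A leaf hangs there with its shoulders on the rack's top: tips 12 mm above the rack's origin, its y along the rack's y.
- cradle: Fixed light-wood V-cradle on the cabinet's top holding the steel spindle along its y. Base 62 mm (x) by 190 mm (y), origin at the centre of its underside. Two steel straps 10 mm wide, tops 18.5 mm above the spindle's axis, go over its smooth ends 68 mm either side of the middle. The spindle creeps up to some mm lengthwise under a push of about 8 N; it cannot turn or lift.
- axis (a point): Point on the spindle's axis over the middle of the cradle, 40 mm above its underside; y along the spindle. Tips of leaf10 riding on the crests are 15 mm above it, fully home 10.1 mm above it. Centre the leaf within 20 mm of it along y.
- crest (a point): Top of the crests, 15 mm above axis; y along the spindle. Square press thread: 30 mm across, pitch 10 mm, grooves 5 mm deep, 5.4 mm wide at the mouth, 4.5 mm at the bottom, flat crests 4.6 mm wide, reaching at least 45 mm either side along y. Where each crest and groove lies along y differs each time and is NOT given (the spindle lies up to 3.5 mm either way): find it by feel or by eye.
- cabinet: Fixed floor-standing walnut cabinet, 300 mm (x) by 560 mm (y), 850 mm high; origin at the centre of its top, which is 100 mm above the robot's bench. The front with the drawer faces -x.
- drawer: The cabinet's drawer, half open towards -x and stiff: it stays put. 262 mm (x) by 514 mm (y) outside, origin at the centre of its underside, axes as the cabinet's. Inner floor 14 mm, side walls 61 mm and front 70 mm above the bench; the front's inner face is at least 60 mm from the rack's middle, the cabinet's front edge at least 65 mm. Two pairs of tweezers lie fixed on a pad in it.
- bottle: Bystander: capped blue pellet bottle standing in the drawer, 42 mm across, 62 mm high, origin at the centre of its underside.
- dish: Bystander: white ceramic feeding dish in the drawer, 80 mm across, 26 mm high, origin at the centre of its underside.
- scoop: Bystander: clear plastic scoop standing on the cabinet's top beside the cradle, cup 44 mm across and 30 mm high, handle to its +y reaching 92 mm from the origin (centre of the cup's underside).
There are look-alikes about, which are no part of the job. What is meant by the leaf10 is not red, and is the smaller of those in its own colour.

How it is judged:
On the way:
1. the 10 mm leaf sits fully home in the thread, flat along it and upright, held under light pressure (1 to 15 N) for 1 s (z of leaf10 in the frame of axis between 0.0085 and 0.0113 m and x of leaf10 in the frame of axis between -0.004 and 0.004 m and y of leaf10 in the frame of axis between -0.022 and 0.022 m and angle between the y axis of leaf10 and the y axis of axis, either way round below 0.045 rad and angle between leaf10's own z axis and vertical below 0.09 rad and contact force between leaf10 and cradle between 1 and 15 N), for 1 s.
At the end, for the whole second after the job is handed in: The 10 mm leaf is back in the slot it came from (within 8 mm of its start), shoulders down on the rack within 1.5 mm, upright within 3 degrees, along the slot, at rest and released (distance of leaf10 from where it was at the start of the episode below 0.008 m and z of leaf10 in the frame of rack below 0.0135 m and angle between leaf10's own z axis and vertical below 0.06 rad and angle between the y axis of leaf10 and the y axis of rack, either way round below 0.12 rad and linear speed of leaf10 below 0.01 m/s and contact force between leaf10 and the fingers below 0.1 N); the robot touches nothing.
It fails at once if the comb's teeth press on the spindle or cradle with more than 20 N (contact force between leaf10 and cradle above 20 N).
It fails at once if the robot itself touches the spindle, cradle or straps hard (contact force between any of the fingers, the arm and cradle above 5 N).
It fails at once if the 6 mm leaf is moved more than 12 mm or tipped (distance of leaf6 from where it was at the start of the episode above 0.012 m or angle between leaf6's own z axis and vertical above 0.2 rad).
It fails at once if the bottle, dish or scoop is moved more than 12 mm or tipped (distance of any of bottle, dish, scoop from where it was at the start of the episode above 0.012 m or angle between any of bottle, dish, scoop's own z axis and vertical above 0.2 rad).
It also fails if it takes over 54 s, if anything falls off the work surface, if the arm or the gripper's body presses on something with over 40 N, if the wrist force passes 120 N, or if a joint passes its speed limit or range.

## Robot

A 7-joint arm with a two-finger parallel gripper is mounted at the origin on the work surface. World frame = base frame: x ahead of the robot, y to its left, z up, the work surface at z = 0. Lengths are in m, angles in rad, forces in N, time in s.
With the tool pointing down it reaches from about 0.425 to 0.875 m from the base axis. Payload 8.4 kg.
Tool frame: the origin (TCP) lies midway between the tips of the shut fingers; the grasp point (between the pads) lies 19 mm behind it; z points along the fingers, y is the line along which they close (so a half turn about z gives the same grasp; the last joint's range is limited). The gripper opens to 87 mm and grips with 3 to 60 N. Pads are 19 mm wide; open, the fingers measure 117 mm over their backs; the gripper's body (75 mm by 190 mm) begins 51 mm behind the grasp point.
Start: joints at [-1.445, 0.333, 0.04, 1.465, -0.013, 1.343, -0.059], TCP at [0.145, 0.634, 0.223] pointing down, gripper open.
Joint ranges: [-2.58, 2.58], [-0.38, 2.09], [-1.3, 1.39], [0.25, 2.4], [-1.5, 4.64], [0.08, 2.09], [-2.65, 2.65]. Speed limits (rad/s): [2.22, 2.22, 2.79, 2.79, 3.14, 3.14, 3.14].

## Interface

Orientations are given as [roll, pitch, yaw] about the fixed x, y, z axes, in that order (R = Rz(yaw) Ry(pitch) Rx(roll)).
In Python, from plant import ctrl gives the robot as it stands.
- The arm moves only by the tool play_rows, never from a script. Its argument "plan" is a list that holds one entry, the list of rows, each a list of 7 numbers: the turn, a rotation vector about the tool's x, y, z in rad, then the shift along the tool's x, y, z in cm, then the closure in counts, from 0 (fully open) to 255 (shut). In form: [[[wx, wy, wz, dx, dy, dz, claw], ...]]. A call has 1 to 5 rows; each row shifts and turns the commanded pose from where the row before left it, along the tool's axes as they then stand; what a row does not reach is not made up. A row lasts 1/8 s, in which the tool goes at most 62.5 mm and 10.7 degrees, less where a joint would pass 70% of its speed; a pose out of reach is approached as far as the arm can. A call with a gripper value outside its range is refused whole. The fingers move at their own pace and stop on an object; "squeeze" is the grip in N (left out, the last holds). Time passes only in rows, so rows that do not move let the fingers close. It gives the time, the measured TCP pose, the force, the opening and the grip force at its end, in the units of the state.
- ctrl.get_obs(): the state, without advancing time (a new reading comes with each control period).
- ctrl.grab_frame(name): name is "scene" or "top" or "wrist"; returns (picture, depth): 480x640x3 uint8, red, green, blue; 480x640 float32, m along the optical axis (not along the pixel's ray), 0 where there is no reading.
- ctrl.camera_info(name): a dict with "intrinsics" (3x3 intrinsics, pixels), "R" (3x3) and "t" (3): a world point X has camera coordinates R X + t; the wrist camera has in their place "hand_eye" (4x4, takes a point from camera to tool coordinates, whose origin is the TCP and whose axes are the flange's). Camera axes: x right, y down, z forward; pixel columns grow to the right and rows downward; lengths in m; the calibration is good to about 2 mm. A picture is of the moment at which its call begins: read the wrist's pose just before it. camera_info takes no time and is no camera call.
- ctrl.sign_off(): hands the job in; it is judged then, once.
Trained networks look in the newest picture that a camera, given by its name, has taken for a name from the list of things; names that differ only in an ending like _2 or _b are one class to them, and where a whole thing is asked for, a point or a joint stands for the part that bears it (a point fixed in the world has none). Each returns a list of dicts, best first, with "confidence" (0 to 1); they miss things now and then, are a little off and sometimes report something else, mostly with a low value. They report only what shows in the picture. A call takes as long as a camera call. They do not tell look-alikes from the thing itself.
- ctrl.trace(query, camera): "mask" (480x640 bool, what is visible of it) and "bbox" ([left, top, right, bottom] in pixels, round what is visible of it).
- ctrl.landmark_of(query, camera): "centre" ([row, column] in pixels: a listed point, or the origin of a listed thing).
The state is a dict: "t": time; "qpos": joint angles; "dq": joint speeds; "joint_efforts": joint torques, N m; "tool_pos": TCP position; "eef_rot": TCP orientation; "wrist_force": force on the tool from outside, world axes, zero at the start; "ft_torque": the same for the moment, N m; "finger_gap": finger opening in m; "gripper_force": force on a finger pad.
Only numpy, scipy, OpenCV 4.12 (cv2) and the standard library are available. Lean on these libraries where they do the work, as an engineer would, in place of code of your own. Each camera call takes 0.05 s, during which the arm holds its last target. There are 200 camera calls.

## Working session

There is one attempt and no reset: what is moved stays moved. The work goes in short steps, Python scripts to look and compute and a tool call to move; the robot and the scene stay as the last step left them, time stands still between calls to the robot, and variables do not carry over. Pictures are saved under pics/ and viewed, at most 10 in all, crops included, and the job is handed in when it is done.

Besides the shell and the picture viewer there is one more tool, called after "Call:" by a JSON object that holds its "name" and its "arguments", one argument or row to a line. play_rows: Moves the arm, as the interface text tells. Its arguments: {"type":"object","properties":{"plan":{"type":"array","items":{"type":"array","items":{"type":"array","items":{"type":"number"}}}},"squeeze":{"type":"number"}},"required":["plan"]}

```bash
mkdir -p pics; ls; cat > h.py <<'E'
import numpy as np, cv2
from plant import ctrl
from scipy.spatial.transform import Rotation as Ro
def save(n,p,crop=None,sc=1):
    if crop: p=p[crop[1]:crop[3],crop[0]:crop[2]]
    p=cv2.resize(p,None,fx=sc,fy=sc,interpolation=cv2.INTER_CUBIC)
    cv2.imwrite('pics/'+n,p[:,:,::-1])
def Tcw(name,obs=None):
    c=ctrl.camera_info(name); T=np.eye(4)
    if 'R' in c:
        R=np.array(c['R']);T[:3,:3]=R.T;T[:3,3]=-R.T@np.array(c['t'])
    else:
        o=obs or ctrl.get_obs();W=np.eye(4);W[:3,:3]=Ro.from_euler('xyz',o['eef_rot']).as_matrix();W[:3,3]=o['tool_pos'];T=W@np.array(c['hand_eye'])
    return np.array(c['intrinsics']),T
def cloud(d,K,T):
    v,u=np.mgrid[:480,:640];P=np.stack([(u-K[0,2])/K[0,0]*d,(v-K[1,2])/K[1,1]*d,d],-1)
    return P@T[:3,:3].T+T[:3,3]
def ray(u,v,K,T,z):
    d=T[:3,:3]@np.array([(u-K[0,2])/K[0,0],(v-K[1,2])/K[1,1],1]);return T[:3,3]+d*(z-T[2,3])/d[2]
E
python3 - <<'E'
from h import *
o=ctrl.get_obs();print({k:np.round(v,3) for k,v in o.items()})
p,d=ctrl.grab_frame('top');save('top.png',p);K,T=Tcw('top');C=cloud(d,K,T);print(np.round(T,3))
np.savez('top.npz',p=p,d=d)
for q in ['leaf10','leaf6','rack','cradle','grip','axis','crest','scoop','bottle','dish']:
    for r in ctrl.trace(q,'top') if q not in('grip','axis','crest') else []:
        m=r['mask'];print(q,round(r['confidence'],2),r['bbox'],np.round(np.median(C[m],0),3))
    for r in ctrl.landmark_of(q,'top'):
        v,u=np.round(r['centre']).astype(int);print(' lm',q,round(r['confidence'],2),(u,v),np.round(C[v,u],3))
E
```

```text
pics
{'t': np.float64(0.0), 'qpos': array([-1.445,  0.334,  0.04 ,  1.466, -0.013,  1.343, -0.058]), 'dq': array([0.   , 0.001, 0.001, 0.   , 0.002, 0.001, 0.   ]), 'joint_efforts': array([-0.0000e+00, -6.5635e+01,  1.3350e+00, -4.0381e+01, -6.0000e-02,
        4.5000e-02,  0.0000e+00]), 'tool_pos': array([0.145, 0.633, 0.222]), 'eef_rot': array([-3.14 ,  0.   ,  2.917]), 'wrist_force': array([ 0.942, -0.447, -0.685]), 'ft_torque': array([-0.017, -0.055, -0.006]), 'gripper_force': np.float64(0.0), 'finger_gap': np.float64(0.087)}
[[-0.027 -0.984  0.174  0.254]
 [-0.999  0.029  0.013  0.071]
 [-0.018 -0.173 -0.985  1.407]
 [ 0.     0.     0.     1.   ]]
leaf10 0.78 [233.4, 334.0, 260.4, 347.7] [0.208 0.3   0.089]
leaf10 0.47 [197.6, 327.5, 217.6, 332.6] [0.239 0.401 0.061]
 lm leaf10 0.75 (np.int64(247), np.int64(341)) [0.212 0.293 0.096]
 lm leaf10 0.59 (np.int64(349), np.int64(226)) [0.496 0.034 0.065]
 lm leaf10 0.58 (np.int64(319), np.int64(228)) [0.493 0.112 0.066]
 lm leaf10 0.55 (np.int64(214), np.int64(331)) [0.238 0.384 0.054]
 lm leaf10 0.43 (np.int64(333), np.int64(152)) [0
[... 913 characters left out ...]

 lm axis 0.96 (np.int64(340), np.int64(151)) [0.672 0.052 0.147]
 lm axis 0.7 (np.int64(338), np.int64(148)) [0.679 0.057 0.149]
 lm crest 0.92 (np.int64(336), np.int64(151)) [0.67  0.062 0.153]
scoop 0.68 [241.6, 115.3, 264.6, 156.1] [0.713 0.276 0.122]
 lm scoop 0.93 (np.int64(256), np.int64(148)) [0.702 0.269 0.102]
bottle 0.75 [235.6, 186.2, 450.4, 271.2] [0.503 0.033 0.015]
bottle 0.66 [291.5, 137.7, 385.9, 172.0] [0.66  0.058 0.138]
bottle 0.62 [415.2, 212.3, 430.0, 231.8] [ 0.502 -0.155  0.056]
 lm bottle 0.7 (np.int64(422), np.int64(221)) [ 0.502 -0.154  0.075]
dish 0.67 [251.2, 211.1, 281.2, 239.5] [0.512 0.251 0.028]
 lm dish 0.76 (np.int64(266), np.int64(226)) [0.51  0.255 0.023]
```

View pics/top.png

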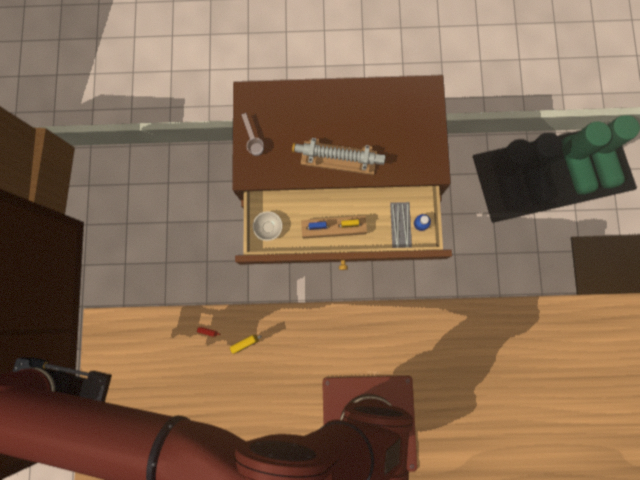

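```bash
cat >> h.py <<'E'
def rows(pos,yaw,n,claw,cur=None):
    """print n rows to (pos,yaw), tool down"""
    o=ctrl.get_obs();p=np.array(o['tool_pos']);R=Ro.from_euler('xyz',o['eef_rot'])
    Rt=Ro.from_euler('xyz',[np.pi,0,yaw]);w=(R.inv()*Rt).as_rotvec();st=(np.array(pos)-p)/n
    print('rotvec',w.round(4),'worldstep',st.round(4))
    for i in range(n):
        Ri=R*Ro.from_rotvec(w*i/n);s=Ri.inv().apply(st)*100
        print(list((w/n).round(4))+list(s.round(2))+[claw])
E
python3 - <<'E'
from h import *
c=ctrl.camera_info('wrist');print(np.round(c['hand_eye'],3),np.round(c['intrinsics'],1))
z=np.load('top.npz');p,d=z['p'],z['d'];K,T=Tcw('top');C=cloud(d,K,T)
hsv=cv2.cvtColor(p,cv2.COLOR_RGB2HSV)
r=np.zeros((480,640),bool);r[205:245,290:375]=1
y=r&(hsv[...,0]>22)&(hsv[...,0]<32)&(hsv[...,1]>200)&(C[...,2]>.07)
b=r&(hsv[...,0]>105)&(hsv[...,0]<130)&(hsv[...,1]>150)&(C[...,2]>.07)
for m in(y,b): print(m.sum(),C[m].mean(0).round(4),C[m].max(0).round(3))
s=(C[...,2]>.140)&(C[...,2]<.17)&(C[...,0]>.6)&(C[...,0]<.75)&(abs(C[...,1]-.06)<.15)
q=C[s];print(s.sum(),q.mean(0).round(4));_,_,V=np.linalg.svd(q[:,:2]-q[:,:2].mean(0));print(V[0])
rows([.47,.05,.32],1.6,13,0)
E
```

```text
[[-0.001 -0.961 -0.278  0.077]
 [ 1.    -0.001 -0.    -0.   ]
 [-0.    -0.278  0.961 -0.163]
 [ 0.     0.     0.     1.   ]] [[398.7   0.  318.7]
 [  0.  398.7 237.5]
 [  0.    0.    1. ]]
49 [0.5007 0.0319 0.0869] [0.505 0.052 0.093]
29 [0.4976 0.1173 0.0872] [0.5   0.134 0.094]
1014 [0.6659 0.0565 0.1503]
[0.17579851 0.98442617]
rotvec [-1.0000e-04 -0.0000e+00  1.3168e+00] worldstep [ 0.025  -0.0449  0.0075]
[np.float64(-0.0), np.float64(-0.0), np.float64(0.1013), np.float64(-3.44), np.float64(-3.82), np.float64(-0.75), 0]
[np.float64(-0.0), np.float64(-0.0), np.float64(0.1013), np.float64(-3.81), np.float64(-3.45), np.float64(-0.75), 0]
[np.float64(-0.0), np.float64(-0.0), np.float64(0.1013), np.float64(-4.14), np.float64(-3.05), np.float64(-0.75), 0]
[np.float64(-0.0), np.float64(-0.0), np.float64(0.1013), np.float64(-4.42), np.float64(-2.62), np.float64(-0.75), 0]
[np.float64(-0.0), np.float64(-0.0), np.float64(0.1013), np.float64(-4.67), np.float64(-2.15), np.float64(-0.75), 0]
[np.float64(-0.0), np.float64(-0.0), np.float64(0.1013), np.float64(-4.86), np.float64(-1.67), np.float64(-0.75), 0]
[np.float64(-0.0), np.float64(-0.0), np.float64(0.1013), np.float64(-5.0), np.float64(-1.17), np.float64(-0.75), 0]
[np.float64(-0.0), np.float64(-0.0), np.float64(0.1013), np.float64(-5.1), np.float64(-0.66), np.float64(-0.75), 0]
[np.float64(-0.0), np.float64(-0.0), np.float64(0.1013), np.float64(-5.14), np.float64(-0.14), np.float64(-0.75), 0]
[np.float64(-0.0), np.float64(-0.0), np.float64(0.1013), np.float64(-5.12), np.float64(0.38), np.float64(-0.75), 0]
[np.float64(-0.0), np.float64(-0.0), np.float64(0.1013), np.float64(-5.06), np.float64(0.9), np.float64(-0.75), 0]
[np.float64(-0.0), np.float64(-0.0), np.float64(0.1013), np.float64(-4.94), np.float64(1.4), np.float64(-0.75), 0]
[np.float64(-0.0), np.float64(-0.0), np.float64(0.1013), np.float64(-4.78), np.float64(1.9), np.float64(-0.75), 0]
```

Call:
{"name": "play_rows", "arguments": {
  "plan": [
    [[0,0,0.1013,-3.96,-3.4,-0.2,120],[0,0,0.1013,-4.28,-2.98,-0.2,120],[0,0,0.1013,-4.56,-2.53,-0.2,120],[0,0,0.1013,-4.79,-2.06,-0.2,120],[0,0,0.1013,-4.97,-1.56,-0.2,120]]
  ]
}}

```text
t: 1.52
tool_pos: [0.3008, 0.4225, 0.2329]
eef_rot: [3.141, -0.0, 2.407]
wrist_force: [0.1, -1.2, -0.2]
finger_gap: 0.0485
gripper_force: 0.0
```

Call:
{"name": "play_rows", "arguments": {
  "plan": [
    [[0,0,0.1013,-5.1,-1.06,-0.3,120],[0,0,0.1013,-5.18,-0.53,-0.3,120],[0,0,0.1013,-5.2,0,-0.3,120],[0,0,0.1013,-5.18,0.52,-0.3,120],[0,0,0.1013,-5.1,1.05,-0.3,120]]
  ]
}}

```text
t: 2.15
tool_pos: [0.4553, 0.2131, 0.248]
eef_rot: [3.141, -0.001, 1.901]
wrist_force: [0.3, 0.7, -0.9]
finger_gap: 0.0463
gripper_force: 0.0
```

```bash
python3 - <<'E'
from h import *
print(ctrl.get_obs()['qpos'])
rows([.55,.085,.26],1.6,4,120)
E
```

```text
[-9.89582735e-01  2.02907746e-03  4.68976919e-01  1.79824034e+00
 -1.32025377e-03  1.34069095e+00 -1.90526525e-01]
rotvec [ 0.0007 -0.0006  0.3006] worldstep [ 0.0237 -0.032   0.003 ]
[np.float64(0.0002), np.float64(-0.0002), np.float64(0.0751), np.float64(-3.8), np.float64(1.2), np.float64(-0.3), 120]
[np.float64(0.0002), np.float64(-0.0002), np.float64(0.0751), np.float64(-3.7), np.float64(1.48), np.float64(-0.3), 120]
[np.float64(0.0002), np.float64(-0.0002), np.float64(0.0751), np.float64(-3.57), np.float64(1.76), np.float64(-0.3), 120]
[np.float64(0.0002), np.float64(-0.0002), np.float64(0.0751), np.float64(-3.43), np.float64(2.02), np.float64(-0.3), 120]
```

Call:
{"name": "play_rows", "arguments": {
  "plan": [
    [[0,0,0.075,-3.8,1.2,-0.3,120],[0,0,0.075,-3.7,1.5,-0.3,120],[0,0,0.075,-3.6,1.75,-0.3,120],[0,0,0.075,-3.4,2.0,-0.3,120],[0,0,0,0,0,0,120]]
  ]
}}

```text
t: 2.78
tool_pos: [0.5508, 0.0834, 0.2599]
eef_rot: [3.14, 0.001, 1.598]
wrist_force: [-0.2, -0.6, 0.5]
finger_gap: 0.0462
gripper_force: 0.0
```

```bash
python3 - <<'E'
from h import *
o=ctrl.get_obs();p,d=ctrl.grab_frame('wrist');save('w1.png',p);K,T=Tcw('wrist',o);C=cloud(d,K,T)
np.savez('w1.npz',p=p,d=d,T=T,K=K);print(o['tool_pos'],o['eef_rot'])
hsv=cv2.cvtColor(p,cv2.COLOR_RGB2HSV);r=C[...,0]<.6
y=r&(hsv[...,0]>20)&(hsv[...,0]<33)&(hsv[...,1]>180)&(C[...,2]>.075)&(C[...,2]<.1)
b=r&(hsv[...,0]>105)&(hsv[...,0]<130)&(hsv[...,1]>150)&(C[...,2]>.075)&(C[...,2]<.1)&(C[...,1]>-.05)
k=r&(abs(C[...,2]-.05)<.005)&(abs(C[...,1]-.075)<.12)
for n,m in(('yel',y),('blu',b),('rack',k)):
    if not m.sum(): continue
    m=cv2.morphologyEx(m.astype(np.uint8),cv2.MORPH_OPEN,np.ones((3,3)))>0
    q=C[m];print(n,m.sum(),np.median(q,0).round(4));c,s,a=cv2.minAreaRect((q[:,:2]*1000).astype(np.float32));print(np.round(c,1),np.round(s,1),a)
s=(C[...,2]>.147)&(C[...,2]<.157)&(C[...,0]>.6)&(abs(C[...,1]-.06)<.05)
q=C[s];print(s.sum(),q.mean(0).round(4));_,_,V=np.linalg.svd(q[:,:2]-q[:,:2].mean(0));print(V[0])
E
```

```text
[0.55081795 0.0833941  0.25992485] [3.14048835e+00 1.25768508e-03 1.59777233e+00]
blu 0 [nan nan nan]
[0. 0.] [0. 0.] 0.0
rack 6521 [0.5031 0.0812 0.0509]
[456.2  75.7] [136.2 239. ] 2.2006380558013916
2876 [0.6712 0.0778 0.1523]
[-0.19791744 -0.98021869]
  return _methods._mean(a, axis=axis, dtype=dtype,
  ret = um.true_divide(
```

View pics/w1.png

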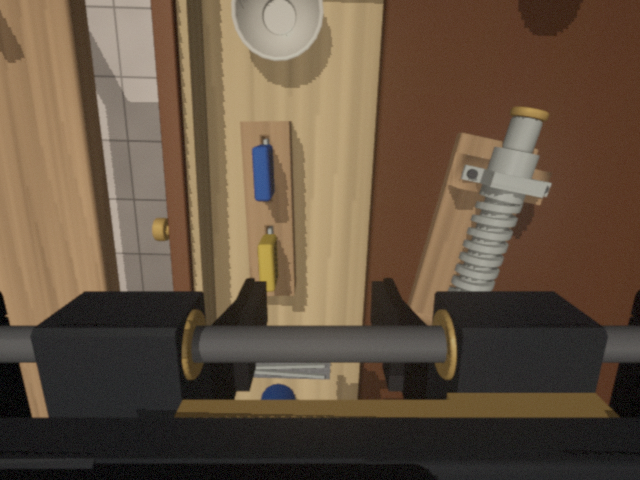

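```bash
python3 - <<'E'
from h import *
z=np.load('w1.npz');p,d,T,K=z['p'],z['d'],z['T'],z['K'];C=cloud(d,K,T)
hsv=cv2.cvtColor(p,cv2.COLOR_RGB2HSV);print(hsv[262,268],C[262,268],hsv[172,263],C[172,263],C[200,245],C[140,310])
def rect(n,m,full=0):
    m=cv2.morphologyEx(m.astype(np.uint8),cv2.MORPH_OPEN,np.ones((3,3)))
    k,l,st,_=cv2.connectedComponentsWithStats(m);i=1+st[1:,4].argmax();q=C[l==i]
    c,s,a=cv2.minAreaRect((q[:,:2]*1000).astype(np.float32));bb=cv2.boxPoints((c,s,a));e=max([bb[1]-bb[0],bb[2]-bb[1]],key=np.linalg.norm);e=e*np.sign(e[1])
    print(n,len(q),'z',np.median(q[:,2]).round(4),'c',np.round(c,1),'s',np.round(s,1),'dir',(e/np.linalg.norm(e)).round(4),st[i])
R=np.zeros((480,640),bool);R[100:300,230:300]=1
top=R&(C[...,2]>.08)&(C[...,2]<.1)
rect('yel',top&(hsv[...,0]<40)&(hsv[...,1]>150)); rect('blu',top&(hsv[...,0]>90))
rect('rack',R&(abs(C[...,2]-.05)<.006))
# spindle crest line: per y-slice highest
s=(C[...,2]>.15)&(C[...,2]<.158)&(C[...,0]>.6)&(C[...,1]>.05)&(C[...,1]<.12)
q=C[s];print(len(q),q.mean(0),np.percentile(q[:,2],[5,50,95]))
A=[]
for v in range(205,285,4):
    row=C[v,440:560];g=row[(row[:,2]>.13)&(row[:,2]<.17)];A.append([*np.median(g,0),g[:,2].max(),len(g)])
print(np.round(A,4))
E
```

```text
[ 23 150 184] [0.50631199 0.03892421 0.08849814] [110 146 141] [0.5029062  0.11843348 0.08880689] [0.48046644 0.08695344 0.05084584] [0.54011179 0.14215417 0.01431546]
yel 198 z 0.0884 c [507.   25.9] s [28.4  9.1] dir [0.0139 0.9999] [264 261  11  30 198]
blu 929 z 0.0885 c [500.8 116.9] s [14.1 45.1] dir [-0.0434  0.9991] [252 146  20  55 929]
rack 5672 z 0.0509 c [502.3  74.4] s [ 44.4 170.1] dir [-0.0397  0.9992] [ 240  121   55  175 5672]
2323 [0.6734619  0.08703783 0.15348584] [0.15028228 0.15373122 0.15636439]
[[ 0.6725  0.1078  0.1518  0.1547 47.    ]
 [ 0.6743  0.1055  0.1543  0.1571 40.    ]
 [ 0.6733  0.1016  0.149   0.1521 31.    ]
 [ 0.6725  0.0986  0.1494  0.1521 46.    ]
 [ 0.6717  0.097   0.1539  0.1577 43.    ]
 [ 0.6725  0.0942  0.1543  0.1569 39.    ]
 [ 0.6705  0.0893  0.147   0.1518 43.    ]
 [ 0.6687  0.0881  0.1533  0.1561 45.    ]
 [ 0.6706  0.0854  0.1546  0.1565 39.    ]
 [ 0.6691  0.0804  0.1471  0.1516 43.    ]
 [ 0.6678  0.0785  0.1507  0.1538 45.    ]
 [ 0.6687  0.0765  0.1543  0.1573 39.    ]
 [ 0.6674  0.0719  0.1497  0.1572 43.    ]
 [ 0.6672  0.0689  0.1495  0.1523 45.    ]
 [ 0.6671  0.0675  0.1543  0.1565 39.    ]
 [ 0.6655  0.0629  0.1502  0.1565 45.    ]
 [ 0.6661  0.0593  0.1492  0.1524 45.    ]
 [ 0.6652  0.0583  0.1542  0.1563 38.    ]
 [ 0.6632  0.055   0.1532  0.1568 45.    ]
 [ 0.6643  0.0494  0.1483  0.1522 44.    ]]
```

```bash
python3 - <<'E'
from h import *
from scipy.optimize import least_squares
z=np.load('w1.npz');p,d,T,K=z['p'],z['d'],z['T'],z['K'];C=cloud(d,K,T)
m=(C[...,2]>.125)&(C[...,2]<.158)&(C[...,0]>.63)&(C[...,0]<.70)&(C[...,1]>.045)&(C[...,1]<.105);m[290:]=0
q=C[m]
# fit cylinder crests: x = x0 + k*(y-.075), hull radius: sqrt(perp^2+(z-.14)^2) crest=.015
cr=q[q[:,2]>.147]
def f(a):
    pe=(cr[:,0]-a[0]-a[1]*(cr[:,1]-.075))/np.hypot(1,a[1]);r=np.hypot(pe,cr[:,2]-a[2]);return np.where(r>.0125,r-.015,np.minimum(0,0)) 
s=least_squares(f,[.669,.19,.14],loss='soft_l1',f_scale=.0005);print(s.x,np.arctan(s.x[1]),s.cost)
x0,k,zc=s.x;u=np.array([k,1])/np.hypot(k,1)
def ph(q,name):
    S=(q[:,0]-x0)*u[0]+(q[:,1]-.075)*u[1];P=(q[:,0]-x0)*u[1]-(q[:,1]-.075)*u[0]
    i=(abs(P)<.006)&(q[:,2]>.143)
    hi=q[i,2]+P[i]**2/.03;
    c=np.sum((hi-hi.mean())*np.exp(2j*np.pi*S[i]/.01));print(name,i.sum(),'crest phase s(mm)',np.angle(c)/2/np.pi*10)
    b=(S[i]*1000%10).astype(int);print([round(np.median(hi[b==j]),4) for j in range(10)],(hi.max()).round(4))
ph(q,'all')
# strap & cradle
st=(C[...,2]>.156)&(C[...,2]<.163)&(C[...,0]>.6)&(C[...,1]>.11)&(C[...,1]<.16);w=C[st];S=(w[:,0]-x0)*u[0]+(w[:,1]-.075)*u[1];print('strap',len(w),np.percentile(S,[5,50,95]),w.mean(0))
zt=np.load('top.npz');K2,T2=Tcw('top');D=cloud(zt['d'],K2,T2)
w=D[(D[...,2]>.154)&(D[...,2]<.17)&(D[...,0]>.6)&(D[...,0]<.75)&(abs(D[...,1]-.06)<.15)];S=(w[:,0]-x0)*u[0]+(w[:,1]-.075)*u[1]
print(np.histogram(S,np.arange(-.13,.12,.01)))
# cradle base top, wrist
b=(C[...,2]>.104)&(C[...,2]<.135)&(C[...,0]>.6)&(C[...,1]>.06);w=C[b];S=(w[:,0]-x0)*u[0]+(w[:,1]-.075)*u[1];P=(w[:,0]-x0)*u[1]-(w[:,1]-.075)*u[0];i=abs(P)<.033;print('base end',np.percentile(S[i],[50,97,99,100]),'P',np.percentile(P,[0,1,99,100]))
rows([.504,.0324,.12],1.6105,5,120)
E
```

```text
[0.67276275 0.17810214 0.14083007] 0.17625403032662945 0.00030893525071633624
all 1385 crest phase s(mm) 0.9212736052844644
[np.float64(0.156), np.float64(0.156), np.float64(0.156), np.float64(0.1542), np.float64(0.1514), np.float64(0.1509), np.float64(0.1508), np.float64(0.1509), np.float64(0.1554), np.float64(0.1559)] 0.1582
strap 996 [0.04425396 0.04949718 0.06133595] [0.68093895 0.1243572  0.15902499]
(array([ 0,  1,  8, 25, 47,  9, 10,  5, 10,  9,  5,  4,  7,  4,  6,  5,  7,
       37, 24, 15,  0,  1,  1,  0]), array([-1.30000000e-01, -1.20000000e-01, -1.10000000e-01, -1.00000000e-01,
       -9.00000000e-02, -8.00000000e-02, -7.00000000e-02, -6.00000000e-02,
       -5.00000000e-02, -4.00000000e-02, -3.00000000e-02, -2.00000000e-02,
       -1.00000000e-02, -5.55111512e-17,  1.00000000e-02,  2.00000000e-02,
        3.00000000e-02,  4.00000000e-02,  5.00000000e-02,  6.00000000e-02,
        7.00000000e-02,  8.00000000e-02,  9.00000000e-02,  1.00000000e-01,
        1.10000000e-01]))
base end [0.02338335 0.07429025 0.07546698 0.09582057] P [-0.03153997 -0.03127116  0.02670414  0.07737457]
rotvec [ 0.0001  0.0004 -0.0091] worldstep [-0.0092 -0.0106 -0.0279]
[np.float64(0.0), np.float64(0.0001), np.float64(-0.0018), np.float64(-1.03), np.float64(-0.95), np.float64(2.79), 120]
[np.float64(0.0), np.float64(0.0001), np.float64(-0.0018), np.float64(-1.03), np.float64(-0.95), np.float64(2.79), 120]
[np.float64(0.0), np.float64(0.0001), np.float64(-0.0018), np.float64(-1.03), np.float64(-0.95), np.float64(2.79), 120]
[np.float64(0.0), np.float64(0.0001), np.float64(-0.0018), np.float64(-1.03), np.float64(-0.96), np.float64(2.79), 120]
[np.float64(0.0), np.float64(0.0001), np.float64(-0.0018), np.float64(-1.03), np.float64(-0.96), np.float64(2.79), 120]
```

Call:
{"name": "play_rows", "arguments": {
  "plan": [
    [[0,0,-0.002,-1.03,-0.95,2.7,120],[0,0,-0.002,-1.03,-0.95,2.7,120],[0,0,-0.002,-1.03,-0.95,2.7,120],[0,0,-0.002,-1.03,-0.95,2.7,120],[0,0,-0.002,-1.03,-0.95,2.7,120]]
  ]
}}

```text
t: 3.45
tool_pos: [0.5031, 0.0348, 0.1238]
eef_rot: [-3.142, -0.001, 1.617]
wrist_force: [0.4, -0.4, -0.0]
finger_gap: 0.0461
gripper_force: 0.0
```

```bash
python3 - <<'E'
from h import *
rows([.504,.0324,.056],1.6105,4,120)
z=np.load('w1.npz');p,d,T,K=z['p'],z['d'],z['T'],z['K'];C=cloud(d,K,T)
# axis direction check: smooth-side edge midpoints & top-camera straps
zt=np.load('top.npz');K2,T2=Tcw('top');D=cloud(zt['d'],K2,T2)
w=D[(D[...,2]>.135)&(D[...,2]<.17)&(D[...,0]>.6)&(D[...,0]<.75)&(abs(D[...,1]-.06)<.15)]
c,s,a=cv2.minAreaRect((w[:,:2]*1000).astype(np.float32));print(c,s,a)
b=(C[...,2]>.104)&(C[...,2]<.135)&(C[...,0]>.6)&(C[...,0]<.69)&(C[...,1]>.05)&(C[...,1]<.16);b[290:]=0
E=np.array([[C[v,np.argmax(b[v]),0],C[v,np.argmax(b[v]),1]] for v in range(150,288) if b[v].any()])
for n in range(2): 
    f=np.polyfit(E[:,1],E[:,0],1);r=E[:,0]-np.polyval(f,E[:,1]);E=E[abs(r)<2*r.std()]
print('edge slope',f,r.std(),np.arctan(f[0]))
E
```

```text
rotvec [-0.     -0.0009  0.0063] worldstep [ 0.0002 -0.0006 -0.0169]
[np.float64(-0.0), np.float64(-0.0002), np.float64(0.0016), np.float64(-0.06), np.float64(0.02), np.float64(1.69), 120]
[np.float64(-0.0), np.float64(-0.0002), np.float64(0.0016), np.float64(-0.06), np.float64(0.02), np.float64(1.69), 120]
[np.float64(-0.0), np.float64(-0.0002), np.float64(0.0016), np.float64(-0.06), np.float64(0.02), np.float64(1.69), 120]
[np.float64(-0.0), np.float64(-0.0002), np.float64(0.0016), np.float64(-0.06), np.float64(0.02), np.float64(1.69), 120]
(668.8191528320312, 57.06239700317383) (231.55067443847656, 64.64674377441406) 79.56446838378906
edge slope [0.17748313 0.62803872] 0.0002811551224478182 0.17565398808930277
```

Call:
{"name": "play_rows", "arguments": {
  "plan": [
    [[0,0,0,0,0.05,1.6,120],[0,0,0,0,0,1.6,120],[0,0,0,0,0,1.6,120],[0,0,0,0,0,1.6,120],[0,0,0,0,0,0,120]]
  ]
}}

```text
t: 4.08
tool_pos: [0.5037, 0.0334, 0.0593]
eef_rot: [-3.139, 0.001, 1.614]
wrist_force: [-0.9, -0.5, -0.2]
finger_gap: 0.0466
gripper_force: 0.0
```

```bash
python3 - <<'E'
from h import *
o=ctrl.get_obs();print(o['tool_pos'],o['eef_rot'])
rows([.504,.0324,.056],1.6105,1,120)
p,d=ctrl.grab_frame('wrist');save('w2.png',p)
E
```

```text
[0.50366781 0.03342796 0.05927737] [-3.13936132e+00  1.02737528e-03  1.61382829e+00]
rotvec [-0.0022  0.001   0.0033] worldstep [ 0.0003 -0.001  -0.0033]
[np.float64(-0.0022), np.float64(0.001), np.float64(0.0033), np.float64(-0.1), np.float64(0.03), np.float64(0.33), 120]
```

View pics/w2.png

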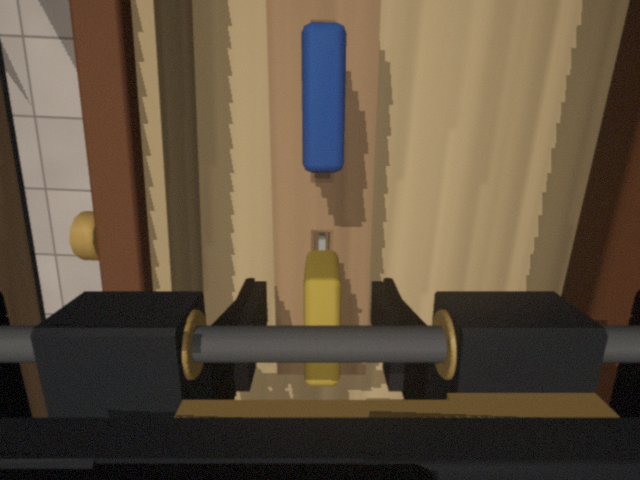

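Call:
{"name": "play_rows", "arguments": {
  "plan": [
    [[0,0,-0.003,-0.1,0,0.33,120],[0,0,0,0,0,0,255],[0,0,0,0,0,0,255],[0,0,0,0,0,0,255],[0,0,0,0,0,0,255]]
  ],
  "squeeze": 40
}}

```text
t: 4.75
tool_pos: [0.5046, 0.0326, 0.0574]
eef_rot: [3.141, -0.0, 1.617]
wrist_force: [1.0, -0.6, -0.4]
finger_gap: 0.0138
gripper_force: 0.6
```

```bash
python3 - <<'E'
from h import *
o=ctrl.get_obs();print(o['tool_pos'],o['eef_rot'],o['gripper_force'],o['finger_gap'],o['wrist_force'])
E
```

```text
[0.50455674 0.03263171 0.0573885 ] [ 3.14137822e+00 -1.04554453e-04  1.61686225e+00] 0.6040134221257176 0.013837175628818876 [ 0.99873555 -0.62358271 -0.44019319]
```

Call:
{"name": "play_rows", "arguments": {
  "plan": [
    [[0,0,0,0,0,0,255],[0,0,0,0,0,0,255]]
  ]
}}

```text
t: 5.0
tool_pos: [0.5046, 0.0326, 0.0574]
eef_rot: [3.141, -0.0, 1.617]
wrist_force: [-0.2, -0.2, 1.0]
finger_gap: 0.0139
gripper_force: 40.0
```

Call:
{"name": "play_rows", "arguments": {
  "plan": [
    [[0,0,0,0,0,-1.5,255],[0,0,0,0,0,-2.5,255],[0,0,0,0,0,-3,255],[0,0,0,0,0,-4,255],[0,0,0,0,0,-4,255]]
  ]
}}

```text
t: 5.62
tool_pos: [0.5043, 0.0322, 0.2094]
eef_rot: [3.141, -0.0, 1.616]
wrist_force: [0.5, 0.6, -0.1]
finger_gap: 0.0135
gripper_force: 40.0
```

```bash
python3 - <<'E'
from h import *
o=ctrl.get_obs();print(o['tool_pos'],o['eef_rot'],o['gripper_force'],o['finger_gap'],o['wrist_force'])
rows([.6703,.0611,.21],1.395,5,255)
E
```

```text
[0.50428418 0.03217803 0.20938482] [ 3.14115706e+00 -1.62030528e-05  1.61614435e+00] 39.999587405472994 0.01351752367054521 [ 0.47236977  0.56319156 -0.11140688]
rotvec [ 4.000e-04 -1.000e-04  2.211e-01] worldstep [0.0332 0.0058 0.0001]
[np.float64(0.0001), np.float64(-0.0), np.float64(0.0442), np.float64(0.43), np.float64(3.34), np.float64(-0.01), 255]
[np.float64(0.0001), np.float64(-0.0), np.float64(0.0442), np.float64(0.57), np.float64(3.32), np.float64(-0.01), 255]
[np.float64(0.0001), np.float64(-0.0), np.float64(0.0442), np.float64(0.72), np.float64(3.29), np.float64(-0.01), 255]
[np.float64(0.0001), np.float64(-0.0), np.float64(0.0442), np.float64(0.87), np.float64(3.26), np.float64(-0.01), 255]
[np.float64(0.0001), np.float64(-0.0), np.float64(0.0442), np.float64(1.01), np.float64(3.22), np.float64(-0.01), 255]
```

Call:
{"name": "play_rows", "arguments": {
  "plan": [
    [[0,0,0.044,0.43,3.34,0,255],[0,0,0.044,0.57,3.32,0,255],[0,0,0.044,0.72,3.29,0,255],[0,0,0.044,0.87,3.26,0,255],[0,0,0.045,1.01,3.22,0,255]]
  ]
}}

```text
t: 6.25
tool_pos: [0.6714, 0.062, 0.2082]
eef_rot: [3.141, 0.0, 1.395]
wrist_force: [0.9, 0.3, -1.1]
finger_gap: 0.0135
gripper_force: 40.0
```

Call:
{"name": "play_rows", "arguments": {
  "plan": [
    [[0,0,0,0,0,0,255],[0,0,0,0,0,0,255]]
  ]
}}

```text
t: 6.5
tool_pos: [0.67, 0.0612, 0.2077]
eef_rot: [-3.141, 0.001, 1.396]
wrist_force: [0.2, 0.3, -0.0]
finger_gap: 0.0136
gripper_force: 40.0
```

```bash
python3 - <<'E'
from h import *
o=ctrl.get_obs();p,d=ctrl.grab_frame('wrist');save('w3.png',p);K,T=Tcw('wrist',o);np.savez('w3.npz',p=p,d=d,T=T,K=K)
print(o['tool_pos'],o['eef_rot'],o['wrist_force'])
H=np.array(ctrl.camera_info('wrist')['hand_eye']);Ct=cloud(d,K,H)
hsv=cv2.cvtColor(p,cv2.COLOR_RGB2HSV)
y=(hsv[...,0]<33)&(hsv[...,0]>18)&(hsv[...,1]>140)&(abs(Ct[...,1])<.012)&(abs(Ct[...,0])<.05)&(Ct[...,2]>-.06)&(Ct[...,2]<.01)
q=Ct[y]*1000;print(y.sum(),np.percentile(q,[0,2,50,98,100],axis=0).round(1))
E
```

```text
[0.66999056 0.0611717  0.20767943] [-3.14133598e+00  6.12217777e-04  1.39566148e+00] [ 0.17037387  0.34268647 -0.00769914]
3406 [[-22.3 -11.6 -58.6]
 [-20.2  -7.6 -32.4]
 [ 14.1  -1.1 -30.8]
 [ 22.8   5.6  -2.1]
 [ 23.3  10.8   2.2]]
```

View pics/w3.png

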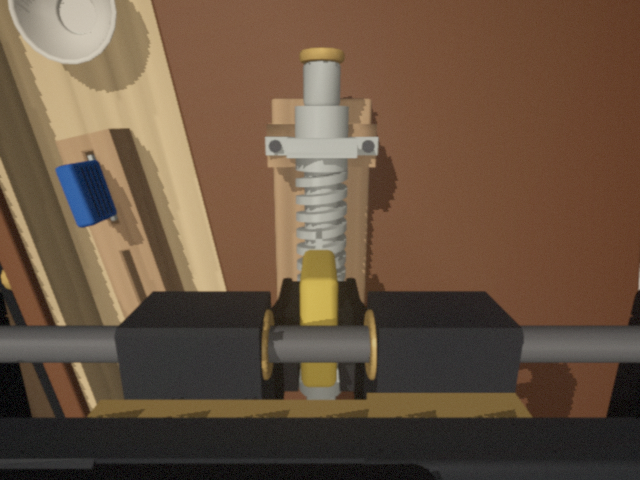

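```bash
cat > ph.py <<'E'
from h import *
from scipy.optimize import least_squares
z=np.load('w3.npz');p,d,T,K=z['p'],z['d'],z['T'],z['K'];H=np.array(ctrl.camera_info('wrist')['hand_eye']);C=cloud(d,K,H)
v,u=np.mgrid[:480,:640]
m=(u>285)&(u<360)&(v>160)&(v<275)&(C[...,2]>.045)&(C[...,2]<.075);q=C[m]
cr=q[q[:,2]<.061]
def f(a):
    r=np.hypot((cr[:,1]-a[0]-a[1]*(cr[:,0]-.06))/np.hypot(1,a[1]),cr[:,2]-a[2]);return np.where(r>.0125,r-.015,0)
s=least_squares(f,[0,0,.068],loss='soft_l1',f_scale=.0005);print('perp,slope,zaxis',s.x,len(cr))
a=s.x;P=q[:,1]-a[0]-a[1]*(q[:,0]-.06);i=abs(P)<.005;hi=q[i,2]-P[i]**2/.03;S=q[i,0]*1000
h=hi-np.median(hi);c=np.sum(-(hi-hi.mean())*np.exp(2j*np.pi*S/10));print('crest phase toolx mm',np.angle(c)/2/np.pi*10,S.min(),S.max())
for j in np.arange(np.floor(S.min()),S.max(),1):
    k=(S>=j)&(S<j+1)
    if k.any(): print(int(j),round(np.median(hi[k])*1000,1),end=' | ')
E
python3 ph.py
```

```text
perp,slope,zaxis [0.00056668 0.00365258 0.06687671] 3710
crest phase toolx mm -4.838662967801407 6.708878609368988 56.48035858045748
6 52.8 | 7 52.2 | 8 54.2 | 9 56.9 | 10 57.2 | 11 56.6 | 12 54.4 | 13 51.7 | 14 51.7 | 15 51.9 | 16 51.3 | 17 52.0 | 18 55.5 | 19 56.9 | 20 56.8 | 21 56.5 | 22 56.7 | 23 52.3 | 24 51.7 | 25 51.6 | 26 51.7 | 27 52.4 | 28 55.5 | 29 56.8 | 30 56.9 | 31 56.8 | 32 56.7 | 33 51.8 | 34 51.4 | 35 51.6 | 36 51.8 | 37 52.2 | 38 55.3 | 39 56.9 | 40 56.8 | 41 56.7 | 42 56.3 | 43 51.8 | 44 51.7 | 45 51.8 | 46 51.7 | 47 51.9 | 48 55.7 | 49 56.8 | 50 52.2 | 51 52.0 | 52 52.0 | 53 51.8 | 54 51.7 | 55 52.0 | 56 51.6 |
```

Call:
{"name": "play_rows", "arguments": {
  "plan": [
    [[0,0,0,0,0.05,0.5,255],[0,0,0,0,0,0.5,255],[0,0,0,0,0,0.5,255],[0,0,0,0,0,0.3,255],[0,0,0,0,0,0,255]]
  ]
}}

```text
t: 7.18
tool_pos: [0.6708, 0.0616, 0.1889]
eef_rot: [-3.141, 0.0, 1.396]
wrist_force: [0.6, -0.1, -0.7]
finger_gap: 0.0133
gripper_force: 40.0
```

Call:
{"name": "play_rows", "arguments": {
  "plan": [
    [[0,0,0,0,0,0.05,255],[0,0,0,0,0,0.05,255],[0,0,0,0,0,0.05,255]]
  ]
}}

```text
t: 7.55
tool_pos: [0.671, 0.0616, 0.1878]
eef_rot: [3.141, -0.0, 1.396]
wrist_force: [-0.2, -0.0, -1.0]
finger_gap: 0.0137
gripper_force: 40.0
```

Call:
{"name": "play_rows", "arguments": {
  "plan": [
    [[0,0,0,0,0,0.05,255],[0,0,0,0,0,0.05,255]]
  ]
}}

```text
t: 7.8
tool_pos: [0.671, 0.0616, 0.1867]
eef_rot: [3.142, 0.0, 1.396]
wrist_force: [0.4, -0.2, -1.4]
finger_gap: 0.0134
gripper_force: 40.0
```

Call:
{"name": "play_rows", "arguments": {
  "plan": [
    [[0,0,0,0,0,0.05,255],[0,0,0,0,0,0,255]]
  ]
}}

```text
t: 8.05
tool_pos: [0.671, 0.0616, 0.1862]
eef_rot: [-3.142, 0.0, 1.396]
wrist_force: [-0.7, 0.4, 0.0]
finger_gap: 0.0135
gripper_force: 40.0
```

Call:
{"name": "play_rows", "arguments": {
  "plan": [
    [[0,0,0,0,0,0.05,255],[0,0,0,0,0,0,255]]
  ]
}}

```text
t: 8.3
tool_pos: [0.671, 0.0616, 0.1857]
eef_rot: [-3.142, 0.0, 1.396]
wrist_force: [0.2, -0.9, -0.4]
finger_gap: 0.0135
gripper_force: 40.0
```

Call:
{"name": "play_rows", "arguments": {
  "plan": [
    [[0,0,0,0,0,0.05,255],[0,0,0,0,0,0,255]]
  ]
}}

```text
t: 8.55
tool_pos: [0.6709, 0.0616, 0.1852]
eef_rot: [-3.142, 0.0, 1.396]
wrist_force: [0.5, -0.4, -0.5]
finger_gap: 0.0137
gripper_force: 40.0
```

Call:
{"name": "play_rows", "arguments": {
  "plan": [
    [[0,0,0,0,0,0.05,255],[0,0,0,0,0,0,255]]
  ]
}}

```text
t: 8.8
tool_pos: [0.6709, 0.0616, 0.1847]
eef_rot: [-3.141, 0.0, 1.396]
wrist_force: [1.0, -0.2, -1.1]
finger_gap: 0.0134
gripper_force: 40.0
```

Call:
{"name": "play_rows", "arguments": {
  "plan": [
    [[0,0,0,0,0,0.05,255],[0,0,0,0,0,0,255]]
  ]
}}

```text
t: 9.05
tool_pos: [0.671, 0.0616, 0.1842]
eef_rot: [-3.142, 0.0, 1.396]
wrist_force: [0.5, 0.2, -0.9]
finger_gap: 0.0137
gripper_force: 40.0
```

Probably entering the grooves; carry on to the expected floor near 0.1815.

Call:
{"name": "play_rows", "arguments": {
  "plan": [
    [[0,0,0,0,0,0.05,255],[0,0,0,0,0,0,255]]
  ]
}}

```text
t: 9.3
tool_pos: [0.6709, 0.0616, 0.1837]
eef_rot: [-3.142, 0.0, 1.396]
wrist_force: [-0.6, -0.6, -0.9]
finger_gap: 0.014
gripper_force: 40.0
```

Call:
{"name": "play_rows", "arguments": {
  "plan": [
    [[0,0,0,0,0,0.05,255],[0,0,0,0,0,0,255]]
  ]
}}

```text
t: 9.55
tool_pos: [0.671, 0.0616, 0.1832]
eef_rot: [-3.142, -0.0, 1.396]
wrist_force: [1.0, -0.3, 0.1]
finger_gap: 0.014
gripper_force: 40.0
```

Call:
{"name": "play_rows", "arguments": {
  "plan": [
    [[0,0,0,0,0,0.04,255],[0,0,0,0,0,0,255]]
  ]
}}

```text
t: 9.8
tool_pos: [0.671, 0.0617, 0.1829]
eef_rot: [-3.142, -0.0, 1.396]
wrist_force: [-0.4, -0.1, -0.3]
finger_gap: 0.0138
gripper_force: 40.0
```

Call:
{"name": "play_rows", "arguments": {
  "plan": [
    [[0,0,0,0,0,0.04,255],[0,0,0,0,0,0,255]]
  ]
}}

```text
t: 10.05
tool_pos: [0.671, 0.0617, 0.1824]
eef_rot: [3.142, -0.0, 1.396]
wrist_force: [0.7, 0.7, -0.7]
finger_gap: 0.0136
gripper_force: 40.0
```

Call:
{"name": "play_rows", "arguments": {
  "plan": [
    [[0,0,0,0,0,0.03,255],[0,0,0,0,0,0,255]]
  ]
}}

```text
t: 10.3
tool_pos: [0.671, 0.0617, 0.1822]
eef_rot: [3.142, -0.0, 1.396]
wrist_force: [-0.2, 0.1, -1.4]
finger_gap: 0.0139
gripper_force: 40.0
```

Call:
{"name": "play_rows", "arguments": {
  "plan": [
    [[0,0,0,0,0,0.03,255],[0,0,0,0,0,0,255]]
  ]
}}

```text
t: 10.55
tool_pos: [0.671, 0.0616, 0.1819]
eef_rot: [3.142, -0.0, 1.396]
wrist_force: [0.4, 2.3, 0.2]
finger_gap: 0.0136
gripper_force: 40.0
```

Call:
{"name": "play_rows", "arguments": {
  "plan": [
    [[0,0,0,0,0,0.03,255],[0,0,0,0,0,0,255]]
  ]
}}

```text
t: 10.8
tool_pos: [0.671, 0.0617, 0.1816]
eef_rot: [3.142, -0.0, 1.396]
wrist_force: [-0.1, 1.4, 0.6]
finger_gap: 0.0137
gripper_force: 40.0
```

Call:
{"name": "play_rows", "arguments": {
  "plan": [
    [[0,0,0,0.01,0,0.03,255],[0,0,0,0,0,0,255]]
  ]
}}

```text
t: 11.05
tool_pos: [0.671, 0.0617, 0.1815]
eef_rot: [3.141, -0.0, 1.396]
wrist_force: [-0.8, 0.8, 3.4]
finger_gap: 0.0141
gripper_force: 40.0
```

Call:
{"name": "play_rows", "arguments": {
  "plan": [
    [[0,0,0,0,0,0.03,255],[0,0,0,0,0,0,255]]
  ]
}}

```text
t: 11.3
tool_pos: [0.6711, 0.0617, 0.1815]
eef_rot: [3.141, -0.0, 1.396]
wrist_force: [-1.8, 1.3, 5.6]
finger_gap: 0.0138
gripper_force: 40.0
```

Call:
{"name": "play_rows", "arguments": {
  "plan": [
    [[0,0,0,0,0,0,255],[0,0,0,0,0,0,255],[0,0,0,0,0,0,255],[0,0,0,0,0,0,255],[0,0,0,0,0,0,255]]
  ]
}}

```text
t: 11.92
tool_pos: [0.6711, 0.0617, 0.1815]
eef_rot: [3.141, -0.0, 1.396]
wrist_force: [-1.5, 0.7, 4.9]
finger_gap: 0.0139
gripper_force: 40.0
```

Call:
{"name": "play_rows", "arguments": {
  "plan": [
    [[0,0,0,0,0,0,255],[0,0,0,0,0,0,255],[0,0,0,0,0,0,255],[0,0,0,0,0,0,255],[0,0,0,0,0,0,255]]
  ]
}}

```text
t: 12.55
tool_pos: [0.671, 0.0617, 0.1815]
eef_rot: [3.141, -0.0, 1.396]
wrist_force: [-2.1, 0.9, 6.1]
finger_gap: 0.0136
gripper_force: 40.0
```

Call:
{"name": "play_rows", "arguments": {
  "plan": [
    [[0,0,0,0,0,0,255],[0,0,0,0,0,0,255],[0,0,0,0,0,0,255],[0,0,0,0,0,0,255],[0,0,0,0,0,0,255]]
  ]
}}

```text
t: 13.18
tool_pos: [0.6711, 0.0616, 0.1815]
eef_rot: [3.141, -0.0, 1.396]
wrist_force: [-2.1, 1.1, 5.6]
finger_gap: 0.0137
gripper_force: 40.0
```

```bash
python3 - <<'E'
from h import *
p,d=ctrl.grab_frame('wrist');save('w4.png',p,(200,130,440,400),2)
p,d=ctrl.grab_frame('scene');save('s4.png',p)
E
```

```text
(no output)
```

View pics/s4.png

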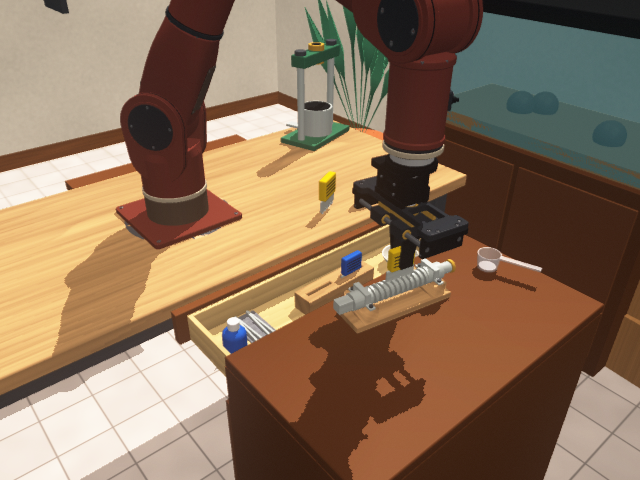

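Call:
{"name": "play_rows", "arguments": {
  "plan": [
    [[0,0,0,0,0,-0.1,255],[0,0,0,0,0,-0.3,255],[0,0,0,0,0,-0.5,255],[0,0,0,0,0,-1,255],[0,0,0,0,0,-1,255]]
  ]
}}

```text
t: 13.9
tool_pos: [0.6711, 0.0615, 0.2109]
eef_rot: [3.141, 0.0, 1.396]
wrist_force: [0.1, 0.7, -1.2]
finger_gap: 0.0137
gripper_force: 40.0
```

```bash
python3 - <<'E'
from h import *
o=ctrl.get_obs();print(o['tool_pos'],o['eef_rot'],o['wrist_force'])
rows([.5046,.0326,.21],1.6165,5,255)
E
```

```text
[0.67110974 0.06148512 0.21092601] [3.14118849e+00 9.31937269e-05 1.39559438e+00] [ 0.08193564  0.74809311 -1.16086604]
rotvec [ 4.000e-04  1.000e-04 -2.209e-01] worldstep [-0.0333 -0.0058 -0.0002]
[np.float64(0.0001), np.float64(0.0), np.float64(-0.0442), np.float64(-1.15), np.float64(-3.18), np.float64(0.02), 255]
[np.float64(0.0001), np.float64(0.0), np.float64(-0.0442), np.float64(-1.01), np.float64(-3.23), np.float64(0.02), 255]
[np.float64(0.0001), np.float64(0.0), np.float64(-0.0442), np.float64(-0.86), np.float64(-3.27), np.float64(0.02), 255]
[np.float64(0.0001), np.float64(0.0), np.float64(-0.0442), np.float64(-0.72), np.float64(-3.3), np.float64(0.02), 255]
[np.float64(0.0001), np.float64(0.0), np.float64(-0.0442), np.float64(-0.57), np.float64(-3.33), np.float64(0.02), 255]
```

Call:
{"name": "play_rows", "arguments": {
  "plan": [
    [[0,0,-0.044,-1.15,-3.18,0,255],[0,0,-0.044,-1.01,-3.23,0,255],[0,0,-0.044,-0.86,-3.27,0,255],[0,0,-0.044,-0.72,-3.3,0,255],[0,0,-0.045,-0.57,-3.33,0,255]]
  ]
}}

```text
t: 14.52
tool_pos: [0.5037, 0.0325, 0.2106]
eef_rot: [3.141, -0.0, 1.618]
wrist_force: [-0.1, 0.3, -0.2]
finger_gap: 0.014
gripper_force: 40.0
```

Call:
{"name": "play_rows", "arguments": {
  "plan": [
    [[0,0,0,0,0,3.5,255],[0,0,0,0,0,3.5,255],[0,0,0,0,0,3,255],[0,0,0,0,0,1.3,255],[0,0,0,0,0,0,255]]
  ]
}}

```text
t: 15.15
tool_pos: [0.5044, 0.0326, 0.0971]
eef_rot: [-3.141, 0.0, 1.616]
wrist_force: [0.1, -0.4, -0.5]
finger_gap: 0.0134
gripper_force: 40.0
```

```bash
python3 - <<'E'
from h import *
rows([.5046,.0326,.0574],1.6165,1,255)
p,d=ctrl.grab_frame('wrist');save('w5.png',p)
E
```

```text
rotvec [-0.0006  0.0005 -0.0001] worldstep [ 0.0002 -0.     -0.0397]
[np.float64(-0.0006), np.float64(0.0005), np.float64(-0.0001), np.float64(-0.0), np.float64(0.02), np.float64(3.97), 255]
```

View pics/w5.png

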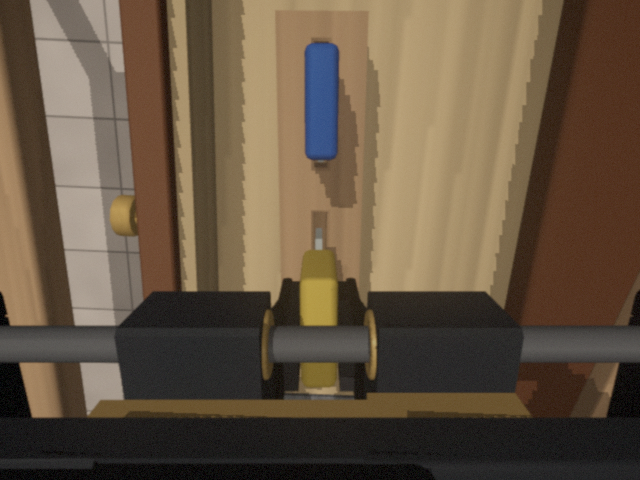

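Call:
{"name": "play_rows", "arguments": {
  "plan": [
    [[0,0,0,0,0.02,0.8,255],[0,0,0,0,0,0.7,255],[0,0,0,0,0,0.5,255],[0,0,0,0,0,0,255]]
  ]
}}

```text
t: 15.7
tool_pos: [0.5043, 0.0328, 0.0766]
eef_rot: [-3.141, 0.0, 1.617]
wrist_force: [-1.0, -0.0, -0.5]
finger_gap: 0.0139
gripper_force: 40.0
```

Call:
{"name": "play_rows", "arguments": {
  "plan": [
    [[0,0,0,0,0,0.5,255],[0,0,0,0,0,0.5,255],[0,0,0,0,0,0.5,255],[0,0,0,0,0,0.2,255],[0,0,0,0,0,0,255]]
  ]
}}

```text
t: 16.32
tool_pos: [0.5045, 0.0328, 0.0598]
eef_rot: [-3.141, 0.0, 1.617]
wrist_force: [0.9, 0.0, -0.4]
finger_gap: 0.014
gripper_force: 40.0
```

Call:
{"name": "play_rows", "arguments": {
  "plan": [
    [[0,0,0,0,0,0.1,255],[0,0,0,0,0,0.08,255],[0,0,0,0,0,0.06,255],[0,0,0,0,0,0,255]]
  ]
}}

```text
t: 16.82
tool_pos: [0.5046, 0.0329, 0.0575]
eef_rot: [-3.142, 0.0, 1.617]
wrist_force: [0.2, 0.1, -0.6]
finger_gap: 0.0139
gripper_force: 40.0
```

Call:
{"name": "play_rows", "arguments": {
  "plan": [
    [[0,0,0,0,0,0.04,255],[0,0,0,0,0,0,255]]
  ]
}}

```text
t: 17.08
tool_pos: [0.5047, 0.0329, 0.0574]
eef_rot: [3.142, -0.0, 1.617]
wrist_force: [-1.6, 0.2, 3.9]
finger_gap: 0.0134
gripper_force: 40.0
```

Call:
{"name": "play_rows", "arguments": {
  "plan": [
    [[0,0,0,0,0,0.03,255],[0,0,0,0,0,0,255]]
  ]
}}

```text
t: 17.32
tool_pos: [0.5047, 0.0329, 0.0573]
eef_rot: [-3.142, -0.0, 1.617]
wrist_force: [-3.2, 0.1, 8.8]
finger_gap: 0.0135
gripper_force: 40.0
```

Shoulders are down. Release (part-open), then rise.

Call:
{"name": "play_rows", "arguments": {
  "plan": [
    [[0,0,0,0,0,-0.03,255],[0,0,0,0,0,0,200],[0,0,0,0,0,0,130],[0,0,0,0,0,0,130],[0,0,0,0,0,0,130]]
  ]
}}

```text
t: 17.95
tool_pos: [0.5046, 0.0329, 0.0571]
eef_rot: [-3.141, 0.0, 1.617]
wrist_force: [0.1, -0.1, -0.4]
finger_gap: 0.0392
gripper_force: 0.0
```

Call:
{"name": "play_rows", "arguments": {
  "plan": [
    [[0,0,0,0,0,-1.5,130],[0,0,0,0,0,-4,130],[0,0,0,0,0,-5,130],[0,0,0,3,0,-5,130],[0,0,0,3,0,-3,130]]
  ]
}}

```text
t: 18.58
tool_pos: [0.5026, 0.0931, 0.246]
eef_rot: [3.138, -0.002, 1.615]
wrist_force: [-0.3, -0.1, 0.6]
finger_gap: 0.0429
gripper_force: 0.0
```

Call:
{"name": "play_rows", "arguments": {
  "plan": [
    [[0,0,0,0,0,0,130],[0,0,0,0,0,0,130],[0,0,0,0,0,0,130]]
  ]
}}

```text
t: 18.95
tool_pos: [0.5015, 0.0915, 0.2414]
eef_rot: [-3.14, 0.001, 1.615]
wrist_force: [0.0, 0.2, 0.1]
finger_gap: 0.0423
gripper_force: 0.0
```

```bash
python3 - <<'E'
from h import *
o=ctrl.get_obs();p,d=ctrl.grab_frame('wrist');K,T=Tcw('wrist',o);C=cloud(d,K,T);save('w6.png',p)
hsv=cv2.cvtColor(p,cv2.COLOR_RGB2HSV)
a=(abs(C[...,2]-.088)<.006)&(C[...,0]<.53)&(C[...,0]>.48)
for n,m in(('y',a&(hsv[...,0]<35)&(C[...,1]>-.02)&(C[...,1]<.07)),('b',a&(hsv[...,0]>90)&(C[...,1]>.06))):
    q=C[m]; c=cv2.minAreaRect((q[:,:2]*1000).astype(np.float32)) ;print(n,len(q),np.median(q[:,2]),c)
E
```

```text
y 804 0.08866949366238244 ((503.7032165527344, 33.560794830322266), (13.10476016998291, 45.50300979614258), 2.5687806606292725)
b 973 0.08867158910658962 ((500.8354797363281, 116.76365661621094), (13.673806190490723, 45.164485931396484), 2.2192611694335938)
```

View pics/w6.png

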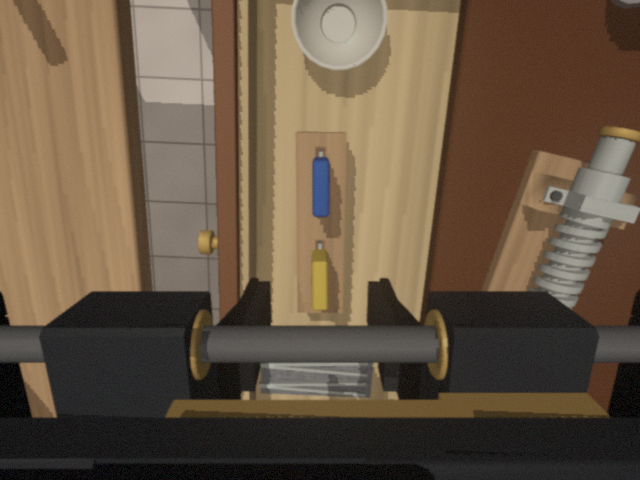

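The yellow leaf stands back in its slot at (320,280), at the same height as the blue one at (321,187), and everything else is in place.

```bash
python3 -c "
from plant import ctrl
print(ctrl.sign_off())"
```

```text
the job is handed in; nothing more can be done
None
```

The 10 mm leaf dropped fully home in the thread, confirming a 10 mm pitch. I held it there at about 6 N for roughly 2 s, then put it back on its shoulders in its own slot, let go, and handed the job in at about 19 s; no verdict came back.

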